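Get the jar out from behind the bottles and onto the balance

ROBOT

A 6-joint arm with a two-finger parallel gripper is mounted at the origin on the work surface. World frame = base frame: x ahead of the robot, y to its left, z up, the work surface at z = 0. Lengths are in m, angles in rad, forces in N, time in s.
With the tool pointing down it reaches from about 0.15 to 0.775 m from the base axis. Payload 6.1 kg.
Tool frame: the origin (TCP) lies at the very end of the fingers, on their centre line; the grasp point (between the pads) lies behind it (grasp_offset is the z of the grasp point in the tool frame, in m); z points along the fingers, x is the direction in which the jaws open and shut, and the axes are right-handed (so a half turn about z gives the same grasp; the last joint's range is limited). The gripper opens to 85 mm and grips with 20 to 120 N. Pads are 22 mm wide; open, the fingers measure 114 mm over their backs; the gripper's body (76 mm by 85 mm) begins 54 mm behind the grasp point. The pads swing forward as they close: fully open they stand 13 mm farther back than shut.
Start: joints at [1.321, 0.126, -0.04, 1.405, 0, 1.571], TCP at [0.13, 0.509, 0.231] pointing down, gripper open.
Joint ranges: [-2.72, 2.72], [-0.95, 1.95], [-1.27, 1.35], [-1.78, 2.02], [-1.46, 1.47], [-3.14, 3.14]. Speed limits (rad/s): [2.39, 2.39, 3.01, 3.14, 3.14, 3.14].

INTERFACE

Orientations are given as a rotation vector (axis times angle).
In Python, from rig import * gives the robot as it stands.
- The arm moves only by the shell command python3 -m pendant 'ROWS'. ROWS is JSON, a list of rows, each a list of 7 numbers: the shift along the tool's x, y, z in cm, then the turn, a rotation vector about the tool's x, y, z in rad, then the opening, from 0 (shut) to 1 (fully open). In form: [[tx, ty, tz, rx, ry, rz, grip], ...]. A call has 1 to 8 rows; each row shifts and turns the pose as measured when the row begins, along the tool's axes as they then stand; what a row does not reach is not made up. A row lasts 1/8 s, in which the tool goes at most 62.5 mm and 10.7 degrees, less where a joint would pass 70% of its speed; a pose out of reach is approached as far as the arm can. A call is refused whole if a number of a shift passes 6.25 or a number of a turn 0.188, either way. A call with a gripper value outside its range is refused whole. The fingers move at their own pace and stop on an object; the grip force is fixed at half the most. Time passes only in rows, so rows that do not move let the fingers close. It gives the time, the measured TCP pose, the force and the opening at its end, in the units of the state.
- get_state(): the state, without advancing time (a new reading comes with each control period).
- get_image(name): name is "scene" or "top" or "wrist"; returns (picture, depth): 420x560x3 uint8, red, green, blue; 420x560 float32, m along the optical axis (not along the pixel's ray), 0 where there is no reading.
- camera_model(name): a dict with "K" (3x3 intrinsics, pixels), "pose" (4x4, takes a point from camera to world coordinates); the wrist camera has in their place "mount" (4x4, takes a point from camera to tool coordinates, whose origin is the TCP and whose axes are the tool frame's). Camera axes: x right, y up, looking along -z (the intrinsics and any distortion apply to the point x, -y, -z); pixel columns grow to the right and rows downward; lengths in m; the calibration is good to about 2 mm. A picture is of the moment at which its call begins: read the wrist's pose just before it. camera_model takes no time and is no camera call.
- sign_off(): hands the job in, once; it reports no verdict.
The state is a dict: "time_s": time; "qpos": joint angles; "joint_velocities": joint speeds; "effort": joint torques, N m; "tool_pos": TCP position; "eef_rot": TCP orientation; "ft_force": force on the tool from outside, world axes, zero at the start; "ft_torque": the same for the moment, N m; "gripper_width": opening from 0.0 (shut) to 1.0 (fully open).
Only numpy, scipy, OpenCV 4.12 (cv2) and the standard library are available. Lean on these libraries where they do the work, as an engineer would, in place of code of your own. Each camera call takes 0.05 s, during which the arm holds its last target. There are 200 camera calls.

TASK

The small black-capped jar at the back of the grey spill tray is boxed in by two bottles and a volumetric flask, and it has to go on the balance. First clear those three out of the tray and stand them all on the black rubber mat; then fetch the jar and stand it in the middle of the balance pan; then put the three back in the tray, each in the place where it stood. Keep everything upright, set things down rather than drop them, and leave the little dropper bottle and the flat dish in the tray undisturbed.

Things in the scene. Friction and masses are not known exactly. Their poses are not given: they have to be found in the camera images.
- jar: squat amber glass jar with a flat black screw cap, the thing to fetch: 50 mm across, 61 mm tall in all, the cap (51 mm across) from 44 mm up. Stands upright at the back of the tray with the three tall things about 70 mm from it (centre to centre), two beside it and one in front. Origin: centre of its underside, z up. About 0.13 kg
- amber_bottle: tall round amber glass bottle with white label and blue ribbed screw cap: body 70 mm across up to 94 mm, then a sloping shoulder; cap 50 mm across from 113 to 138 mm (its top). Easily gripped by the cap. Origin: centre of its underside, z up. About 0.4 kg
- square_bottle: tall white plastic bottle of square section 56 x 56 mm (sides along its x and y) up to 96 mm, then a sloping shoulder; ribbed white and grey cap 38 mm across from 110 to 132 mm (its top). Easily gripped by the cap. Origin: centre of its underside, z up. About 0.28 kg
- volumetric_flask: amber glass volumetric flask: pear-shaped bulb 54 mm across at its widest (22 mm up), narrowing to a straight neck 15 mm across from 70 to 122 mm, rim and white stopper 20 mm across to 140 mm (its top). Grip the neck by its upper end, about 115 mm up; gripped low, the stopper reaches up into the gripper. Origin: centre of its underside, z up. About 0.16 kg
- tray: low grey plastic spill tray, fixed, 200 mm (x) by 270 mm (y), rim 22 mm high, walls and floor 4 mm thick, in which all these stand at the start. Origin: centre of its underside; x to its back, y to its left, z up
- mat: black ribbed rubber bench mat, fixed, 280 mm (x) by 140 mm (y), 3 mm thick, beside the tray on one side or the other: the side area where the three tall things wait, in a row along its x. Origin: centre of its underside
- balance: white portable balance, fixed, 210 mm (x) by 150 mm (y), on the other side of the tray, display and keys at its -x end, round steel pan at its +x end. Origin: centre of its underside
- balance_pan (a point): centre of the top face of the balance's round steel pan, 120 mm across, 52 mm above the bench
- dropper_bottle: little white dropper bottle, 28 mm across, 66 mm tall, standing loose in a back corner of the tray: to be left alone. Origin: centre of its underside
- petri_dish: flat round lidded dish, 56 mm across, 15 mm high, lying loose in a front corner of the tray: to be left alone. Origin: centre of its underside
Not all that is in view belongs to the job. Leave any green or turquoise look-alike of the volumetric_flask alone.

How it is judged:
By the outcome, as a careful person would: the job done as asked, in the order asked, and still so for the second after the job is handed in, with the robot touching nothing.
It also fails if it takes over 141 s, if anything falls off the work surface, if the arm or the gripper's body presses on something with over 40 N, if the wrist force passes 120 N, or if a joint passes its speed limit or range.

## Working session

There is one attempt and no reset: what is moved stays moved. The work goes in short steps, Python scripts to look and compute and a shell command to move; the robot and the scene stay as the last step left them, time stands still between calls to the robot, and variables do not carry over. Pictures are saved under pics/ and viewed, about 12 in all and at most 16, crops included, and the job is handed in when it is done.

```bash
ls; mkdir -p pics; cat > h.py <<'E'
from rig import *
import numpy as np, cv2
from scipy.spatial.transform import Rotation as R
def pose(n):
    m=camera_model(n)
    if 'pose' in m: return np.array(m['K']),np.array(m['pose'])
    s=get_state();T=np.eye(4);T[:3,:3]=R.from_rotvec(s['eef_rot']).as_matrix();T[:3,3]=s['tool_pos']
    return np.array(m['K']),T@np.array(m['mount'])
def ray(n,u,v,z,P=None):
    K,T=P or pose(n)
    d=T[:3,:3]@np.array([(u-K[0,2])/K[0,0],-(v-K[1,2])/K[1,1],-1]);o=T[:3,3]
    return o+d*(z-o[2])/d[2]
def cloud(n,dep,P):
    K,T=P;v,u=np.mgrid[:dep.shape[0],:dep.shape[1]]
    p=np.stack([(u-K[0,2])/K[0,0]*dep,-(v-K[1,2])/K[1,1]*dep,-dep],-1)
    return p@T[:3,:3].T+T[:3,3]
def save(n,im): cv2.imwrite('pics/'+n+'.png',im[...,::-1])
E
python3 - <<'E'
from h import *
for n in('scene','top'):
    m=camera_model(n);print(n,{k:np.round(v,3).tolist() if not isinstance(v,str) else v for k,v in m.items()})
    im,d=get_image(n);save(n,im);np.savez('pics/'+n+'.npz',im=im,d=d)
print({k:np.round(v,3).tolist() for k,v in camera_model('wrist').items()})
print(get_state()); 
try: print(grasp_offset)
except Exception as e: print(e)
E
```

```text
pics
scene {'K': [[523.365, 0.0, 282.523], [0.0, 523.365, 205.363], [0.0, 0.0, 1.0]], 'pose': [[0.108, -0.565, 0.818, 1.457], [0.994, 0.067, -0.086, -0.092], [-0.006, 0.822, 0.569, 0.717], [0.0, 0.0, 0.0, 1.0]]}
top {'K': [[499.58, 0.0, 280.128], [0.0, 499.58, 211.299], [0.0, 0.0, 1.0]], 'pose': [[-0.026, 0.992, -0.121, 0.358], [-0.999, -0.024, 0.025, 0.019], [0.022, 0.122, 0.992, 1.318], [0.0, 0.0, 0.0, 1.0]]}
{'K': [[318.514, 0.0, 277.733], [0.0, 318.514, 206.25], [0.0, 0.0, 1.0]], 'mount': [[1.0, -0.001, -0.001, -0.001], [-0.001, -0.953, -0.304, -0.078], [-0.001, 0.304, -0.953, -0.142], [0.0, 0.0, 0.0, 1.0]]}
{'time_s': 0.1, 'qpos': array([ 1.32098344e+00,  1.26340239e-01, -4.04965738e-02,  1.40538971e+00,
       -1.17182295e-05,  1.57085431e+00]), 'joint_velocities': array([ 0.00053252, -0.00051424,  0.00317815,  0.00112085, -0.00100713,
       -0.00084386]), 'effort': array([ 1.65779857e-03, -4.36904097e+01,  3.53606844e+01,  1.37018587e-02,
       -1.71737560e-05,  2.72364531e-06]), 'tool_pos': array([0.12970673, 0.50835551, 0.23060033]), 'eef_rot': array([ 2.48024159e+00,  1.92676732e+00, -1.76225174e-03]), 'ft_force': array([-0.9428597 , -1.43673079, -0.58076786]), 'ft_torque': array([ 0.00048021, -0.01269244,  0.02325237]), 'gripper_width': 0.9995400431141546}
-0.0187
```

View pics/top.png

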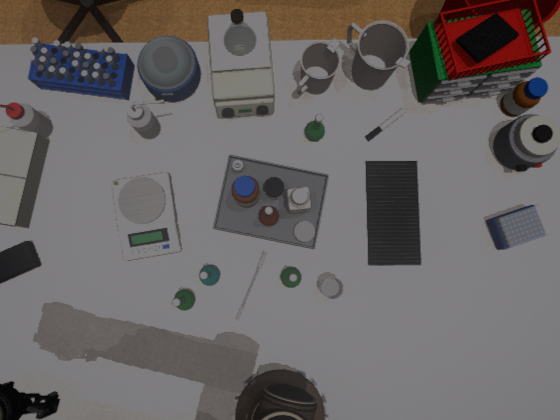

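View pics/scene.png

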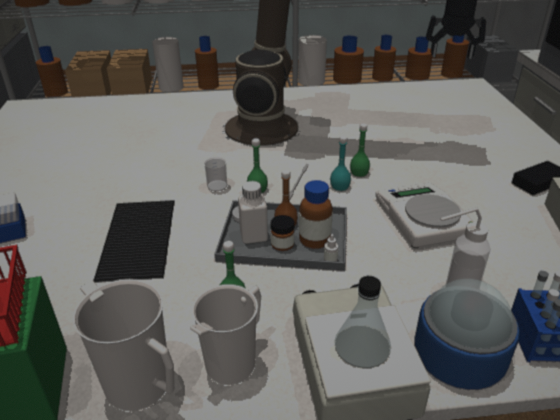

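The top view shows the tray at about (271,202), with amber bottle cap (245,187), jar (274,187), square bottle (299,198), flask (268,213), dropper (237,165) and dish (305,232). The mat is on the right at (393,213) and the balance pan on the left at (142,200). The green and turquoise look-alikes are all outside the tray.

```bash
python3 - <<'E'
from h import *
D=np.load('pics/top.npz');im,d=D['im'],D['d'];P=pose('top');C=cloud('top',d,P)
S=np.load('pics/scene.npz');CS=cloud('scene',S['d'],pose('scene'))
print('bench z',np.median(C[290:300,330:380,2]))
def top(name,u,v,r,zlo,zhi):
    for nm,CC in(('top',C),('scn',CS)):
        X=ray('top',u,v,(zlo+zhi)/2,P)
        m=(abs(CC[...,0]-X[0])<r)&(abs(CC[...,1]-X[1])<r)&(CC[...,2]>zlo)&(CC[...,2]<zhi)
        p=CC[m]
        if len(p)>5:
            (c,rad)=cv2.minEnclosingCircle(p[:,:2].astype(np.float32));print(name,nm,len(p),'mean',p.mean(0).round(4),'circ',np.round(c,4),round(rad,4),'maxz',p[:,2].max().round(4))
top('amber',245,184,.04,.128,.155)
top('square',300,195,.04,.122,.150)
top('flask',268,210,.025,.128,.155)
top('jar',274,187,.03,.055,.08)
top('drop',237,165,.02,.05,.085)
top('petri',305,232,.035,.012,.03)
top('pan',142,200,.07,.046,.06)
def box(name,m,z):
    c=max(cv2.findContours(m.astype(np.uint8),0,1)[0],key=cv2.contourArea)
    w=np.array([ray('top',u,v,z,P)[:2] for u,v in c[:,0].astype(float)],np.float32)
    (cx,s,a)=cv2.minAreaRect(w);print(name,np.round(cx,4),np.round(s,4),round(a,2))
g=im.max(2);U,V=np.meshgrid(range(560),range(420))
box('mat',(g<75)&(U>350)&(U<435)&(V>150)&(V<275),.003)
box('tray',(g<160)&(U>205)&(U<335)&(V>150)&(V<252),.022)
box('bal',(C[...,2]>.025)&(U>100)&(U<190)&(V>160)&(V<265),.04)
# square body: shoulder pts
m=(C[...,2]>.085)&(U>280)&(U<320)&(V>178)&(V<220);box('sq',m,.096)
E
```

```text
bench z 0.0014464674065907124
amber top 350 mean [0.5646 0.0729 0.1422] circ [0.5656 0.0731] 0.0256 maxz 0.1493
amber scn 375 mean [0.5742 0.0693 0.1387] circ [0.5685 0.0722] 0.0278 maxz 0.1444
square top 209 mean [ 0.538  -0.059   0.1359] circ [ 0.5392 -0.0594] 0.0201 maxz 0.1448
square scn 234 mean [ 0.5472 -0.062   0.132 ] circ [ 0.5412 -0.0592] 0.0229 maxz 0.1369
flask top 57 mean [0.5042 0.0165 0.1442] circ [0.5049 0.0167] 0.01 maxz 0.1489
flask scn 85 mean [0.5112 0.0129 0.1374] circ [0.509  0.0138] 0.0111 maxz 0.1444
jar top 313 mean [0.5745 0.001  0.0656] circ [0.575  0.0006] 0.0254 maxz 0.0717
jar scn 332 mean [ 0.5818 -0.0021  0.0629] circ [ 0.5766 -0.0009] 0.0278 maxz 0.067
drop top 36 mean [0.6372 0.0939 0.0606] circ [0.6378 0.094 ] 0.0086 maxz 0.0727
drop scn 65 mean [0.6432 0.0914 0.0577] circ [0.6412 0.0904] 0.0094 maxz 0.0707
petri top 415 mean [ 0.4604 -0.0774  0.0201] circ [ 0.457  -0.0772] 0.0435 maxz 0.0285
petri scn 105 mean [ 0.4604 -0.1001  0.0176] circ [ 0.4586 -0.0964] 0.033 maxz 0.023
pan top 1796 mean [0.5493 0.3376 0.0524] circ [0.548  0.3364] 0.0864 maxz 0.06
pan scn 1321 mean [0.5539 0.3331 0.0503] circ [0.5514 0.3383] 0.0636 maxz 0.0549
mat [ 0.51   -0.3136] [0.1389 0.277 ] 88.81
tray [0.5455 0.0112] [0.3395 0.2654] 88.79
bal [0.512  0.3306] [0.2099 0.1516] 8.3
sq [ 0.538  -0.0589] [0.0572 0.056 ] 4.04
```

```bash
R='0'; python3 -m pendant '[[0,0,-1,0,0,0.165,1],[0,0,-1,0,0,0.165,1],[0,0,-1,0,0,0.165,1],[0,0,-1,0,0,0.165,1],[0,0,-1,0,0,0.165,1],[0,0,-1,0,0,0.165,1],[0,0,-1,0,0,0.165,1],[0,0,-1,0,0,0.165,1]]'
python3 -c "
from h import *
s=get_state();print(s['qpos'],R.from_rotvec(s['eef_rot']).as_matrix().round(3))"
```

```text
time_s: 1.1
tool_pos: [0.1293, 0.5067, 0.3083]
eef_rot: [3.13, -0.066, -0.004]
ft_force: [0.1, 0.7, -1.0]
gripper_width: 1.003
[ 1.32096853e+00  1.45792564e-01  1.52440325e-01  1.58881385e+00
 -1.66978108e-05  2.93421811e+00] [[ 0.999 -0.042 -0.003]
 [-0.042 -0.999 -0.011]
 [-0.002  0.011 -1.   ]]
```

```bash
python3 -m pendant '[[5,5.5,0,0,0,-0.042,1],[5,5.5,0,0,0,0,1],[5,5.5,0,0,0,0,1],[5,5.5,0,0,0,0,1],[5,5.5,0,0,0,0,1],[5,5.5,0,0,0,0,1],[5,5.5,0,0,0,0,1],[5,5.5,0,0,0,0,1]]'; python3 -m pendant '[[1,3,0,0,0,0,1],[0,0,0,0,0,0,1]]'
python3 - <<'E'
from h import *
s=get_state();print(s['qpos'].round(3),R.from_rotvec(s['eef_rot']).as_matrix().round(3).tolist(),s['joint_velocities'].round(3))
P=pose('wrist');im,d=get_image('wrist');save('w1',im);np.savez('pics/w1.npz',im=im,d=d,T=P[1],K=P[0])
E
```

```text
time_s: 2.1
tool_pos: [0.4655, 0.1342, 0.3093]
eef_rot: [3.128, 0.013, -0.007]
ft_force: [0.6, 1.0, -0.7]
gripper_width: 0.996
time_s: 2.35
tool_pos: [0.478, 0.1001, 0.3079]
eef_rot: [3.127, 0.003, -0.011]
ft_force: [-0.2, 0.7, 0.4]
gripper_width: 1.001
[ 0.214  0.077  0.074  1.577 -0.012  1.783] [[1.0, 0.002, -0.007], [0.002, -1.0, -0.014], [-0.007, 0.014, -1.0]] [ 0.009  0.013  0.001 -0.004  0.013 -0.   ]
```

View pics/w1.png

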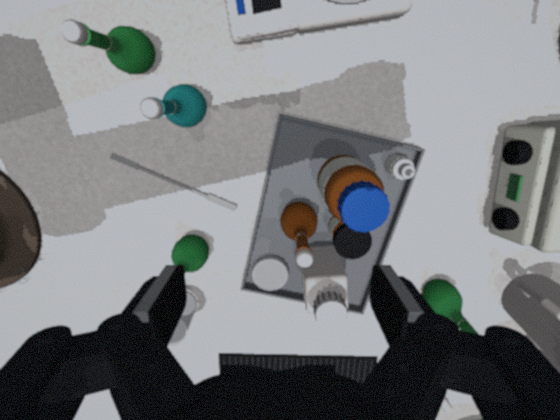

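Wrist view: blue cap at (365,207), flask stopper (305,258), square cap (330,300), jar cap (351,240), dish (270,273), dropper (402,169). I'll refine positions from depth bands here, and centre on the square bottle.

```bash
python3 - <<'E'
from h import *
D=np.load('pics/w1.npz');C=cloud('w',D['d'],(D['K'],D['T']))
print('bench',np.median(C[200:230,60:140].reshape(-1,3)[:,2]))
for n,x,y,r,z0,z1 in(('amber',.567,.073,.04,.134,.16),('square',.54,-.059,.04,.128,.15),('flask',.507,.0155,.025,.136,.16),('jar',.576,0,.035,.058,.08),('petri',.457,-.08,.04,.014,.03),('drop',.64,.092,.02,.055,.08)):
    m=(abs(C[...,0]-x)<r)&(abs(C[...,1]-y)<r)&(C[...,2]>z0)&(C[...,2]<z1);p=C[m]
    c,rad=cv2.minEnclosingCircle(p[:,:2].astype(np.float32))
    print(n,len(p),p.mean(0).round(4),np.round(c,4),round(rad,4),np.median(p[:,2]).round(4))
E
```

```text
bench -0.0004767932064535796
amber 1837 [0.5645 0.0751 0.1413] [0.5654 0.0738] 0.0259 0.1415
square 790 [ 0.5384 -0.056   0.1348] [ 0.5388 -0.0582] 0.0199 0.1352
flask 263 [0.5046 0.0186 0.1425] [0.5049 0.017 ] 0.0099 0.1431
jar 1112 [ 0.5711 -0.0031  0.065 ] [ 0.5686 -0.008 ] 0.0361 0.0646
petri 1254 [ 0.4598 -0.0796  0.0187] [ 0.4636 -0.0797] 0.0507 0.0186
drop 145 [0.6364 0.0954 0.06  ] [0.6378 0.0946] 0.0086 0.0578
```

```bash
python3 -m pendant '[[2,4,2,0.014,0.007,0,0.75],[2,4,2,0,0,0,0.75],[2,4,2,0,0,0,0.75],[0.8,4,2,0,0,0,0.75],[0,1,2,0,0,0,0.75],[0,0,0,0,0,0,0.75]]'
```

```text
time_s: 3.15
tool_pos: [0.5478, -0.0647, 0.2049]
eef_rot: [-3.137, -0.024, -0.0]
ft_force: [-0.3, -0.2, -0.7]
gripper_width: 0.75
```

```bash
python3 -m pendant '[[-0.9,-0.6,1,0,0,0.015,0.75],[0,0,2.5,0,0,0,0.75],[0,0,2.5,0,0,0,0.75],[0,0,2,0,0,0,0.75],[0,0,0,0,0,0,0.75],[0,0,0,0,0,0,0.75]]'
```

```text
time_s: 3.9
tool_pos: [0.5407, -0.0492, 0.1305]
eef_rot: [-3.136, -0.018, -0.013]
ft_force: [-0.0, 0.1, -0.1]
gripper_width: 0.751
```

```bash
python3 -m pendant '[[-0.2,0.9,0.8,0,0,0,0.75],[0,0,0,0,0,0,0.75],[0,0,0,0,0,0,0.75]]'; python3 -c "
from h import *
s=get_state();print(s['tool_pos'],R.from_rotvec(s['eef_rot']).as_matrix().round(4).tolist())"
```

```text
time_s: 4.28
tool_pos: [0.5399, -0.0585, 0.1242]
eef_rot: [-3.136, -0.019, -0.019]
ft_force: [0.3, 0.2, -0.1]
gripper_width: 0.75
[ 0.53986997 -0.05852575  0.12424461] [[0.9999, 0.0118, 0.012], [0.0118, -0.9999, 0.0053], [0.012, -0.0051, -0.9999]]
```

```bash
python3 -m pendant '[[0,0,1.8,-0.005,-0.012,0.012,0.75],[0,0,0,0,0,0,0.75]]'; python3 -m pendant '[[0,0,0,0,0,0,0],[0,0,0,0,0,0,0],[0,0,0,0,0,0,0],[0,0,0,0,0,0,0]]'
```

```text
time_s: 4.53
tool_pos: [0.54, -0.0587, 0.105]
eef_rot: [3.141, -0.003, -0.001]
ft_force: [-0.1, -0.3, -0.1]
gripper_width: 0.751
time_s: 5.03
tool_pos: [0.54, -0.0585, 0.1047]
eef_rot: [3.142, -0.002, -0.002]
ft_force: [0.1, -0.4, -0.8]
gripper_width: 0.432
```

```bash
python3 -m pendant '[[0,0,-2.5,0,0,0,0],[0,0,-2.5,0,0,0,0],[0,0,-2.5,0,0,0,0],[0,0,-2.5,0,0,0,0],[-0.5,3,0,0,0,0,0],[-0.5,5,0,0,0,0,0],[-0.5,5,0,0,0,0,0]]'; python3 -m pendant '[[-0.5,5,0,0,0,0,0],[-0.5,5,0,0,0,0,0],[-0.5,2.5,0,0,0,0,0],[0,0,0,0,0,0,0],[0,0,0,0,0,0,0]]'
```

```text
time_s: 5.9
tool_pos: [0.524, -0.1883, 0.2057]
eef_rot: [-3.14, -0.009, 0.009]
ft_force: [0.8, -0.3, -2.7]
gripper_width: 0.427
time_s: 6.52
tool_pos: [0.5074, -0.3198, 0.2033]
eef_rot: [-3.138, -0.002, 0.013]
ft_force: [0.2, 0.7, -2.7]
gripper_width: 0.43
```

```bash
python3 -m pendant '[[0.2,-0.5,2.5,0,0.008,0,0],[0,0,2.5,0,0,0,0],[0,0,2.5,0,0,0,0],[0,0,1.5,0,0,0,0],[0,0,0,0,0,0,0],[0,0,0,0,0,0,0]]'; python3 -c "
from h import *
s=get_state();print(s['tool_pos'],R.from_rotvec(s['eef_rot']).as_matrix().round(4).tolist())"
```

```text
time_s: 7.28
tool_pos: [0.5114, -0.3089, 0.1128]
eef_rot: [-3.138, -0.014, -0.004]
ft_force: [0.1, 0.2, -2.4]
gripper_width: 0.427
[ 0.51137306 -0.30885573  0.11276653] [[1.0, 0.0087, 0.0022], [0.0087, -1.0, 0.0031], [0.0022, -0.0031, -1.0]]
```

```bash
python3 -m pendant '[[0,0.2,0.8,-0.003,0,0.009,0],[0,0,0,0,0,0,0],[0,0,0.1,0,0,0,0]]'
```

```text
time_s: 7.65
tool_pos: [0.5125, -0.3116, 0.1053]
eef_rot: [3.14, -0.002, 0.008]
ft_force: [0.1, 0.2, -2.8]
gripper_width: 0.426
```

```bash
python3 -m pendant '[[0,0,0.15,0,0,0,0],[0,0,0,0,0,0,0]]';python3 -m pendant '[[0,0,0,0,0,0,0.75],[0,0,0,0,0,0,0.75],[0,0,0,0,0,0,0.75]]'
```

```text
time_s: 7.9
tool_pos: [0.5125, -0.3118, 0.1039]
eef_rot: [3.139, -0.002, 0.009]
ft_force: [0.4, -0.9, -2.6]
gripper_width: 0.429
time_s: 8.28
tool_pos: [0.5132, -0.3123, 0.1051]
eef_rot: [3.138, -0.002, 0.012]
ft_force: [-0.0, -0.7, 0.3]
gripper_width: 0.749
```

```bash
python3 -m pendant '[[0,0,-3,0,-0.005,0,0.75],[0,0,-3.5,0,0,0,0.75],[0,0,-3.5,0,0,0,0.75],[-0.2,-5,0,0,0,0,0.5],[-0.2,-5,0,0,0,0,0.5],[-0.2,-5,0,0,0,0,0.5],[-0.2,-5,0,0,0,0,0.5],[0,-5,0,0,0,0,0.5]]'; python3 -m pendant '[[0,-5,0,0,0,0,0.5],[0,-2.5,0,0,0,0,0.5],[0,0,0,0,0,0,0.5],[0,0,0,0,0,0,0.5]]'; python3 -c "
from h import *
s=get_state();print(s['tool_pos'],R.from_rotvec(s['eef_rot']).as_matrix().round(4).tolist())"
```

```text
time_s: 9.28
tool_pos: [0.5064, -0.0585, 0.2087]
eef_rot: [3.138, -0.013, 0.011]
ft_force: [-0.6, 0.5, 0.2]
gripper_width: 0.501
time_s: 9.78
tool_pos: [0.5067, 0.0215, 0.2097]
eef_rot: [3.138, -0.005, 0.015]
ft_force: [0.2, 0.1, -0.1]
gripper_width: 0.5
[0.50674107 0.02150629 0.2096786 ] [[0.9999, -0.003, 0.0097], [-0.003, -1.0, -0.0039], [0.0097, 0.0039, -0.9999]]
```

```bash
python3 -m pendant '[[-0.1,0.3,3,0.004,-0.01,0,0.5],[0,0,2.8,0,0,0,0.5],[0,0,0,0,0,0,0.5],[0,0,0,0,0,0,0.5]]'; python3 -c "
from h import *
s=get_state();print(s['tool_pos'],R.from_rotvec(s['eef_rot']).as_matrix().round(4).tolist())"
```

```text
time_s: 10.28
tool_pos: [0.5071, 0.0141, 0.1522]
eef_rot: [3.141, -0.014, 0.003]
ft_force: [0.5, 0.9, 0.6]
gripper_width: 0.496
[0.50708868 0.0141363  0.15220142] [[1.0, -0.0088, 0.0022], [-0.0088, -1.0, -0.0006], [0.0022, 0.0006, -1.0]]
```

```bash
python3 -m pendant '[[-0.2,-0.3,2,0,-0.002,-0.009,0.5],[0,0,2,0,0,0,0.5],[0,0,1.1,0,0,0,0.5],[0,0,0,0,0,0,0.5]]';  python3 -m pendant '[[0,0,0,0,0,0,0.5],[0,0,0,0,0,0,0.5]]'
```

```text
time_s: 10.78
tool_pos: [0.5084, 0.0159, 0.1053]
eef_rot: [3.141, -0.003, 0.013]
ft_force: [-0.3, 0.8, 0.2]
gripper_width: 0.498
time_s: 11.02
tool_pos: [0.5094, 0.0158, 0.107]
eef_rot: [3.141, -0.003, 0.016]
ft_force: [0.3, 0.6, 0.6]
gripper_width: 0.499
```

```bash
python3 -m pendant '[[-0.4,-0.1,0.6,0,-0.01,0,0.5],[0,0,0,0,0,0,0.5]]'; python3 -m pendant '[[0,0,0,0,0,0,0],[0,0,0,0,0,0,0],[0,0,0,0,0,0,0],[0,0,0,0,0,0,0],[0,0,0,0,0,0,0]]'
```

```text
time_s: 11.28
tool_pos: [0.5056, 0.0169, 0.1012]
eef_rot: [3.141, -0.003, 0.001]
ft_force: [-1.2, 0.6, 0.1]
gripper_width: 0.502
time_s: 11.9
tool_pos: [0.5056, 0.0169, 0.1013]
eef_rot: [3.141, -0.003, 0.001]
ft_force: [-0.3, 0.4, -0.6]
gripper_width: 0.205
```

```bash
python3 -m pendant '[[0,0,0,0,0,0,0],[0,0,0,0,0,0,0]]'; python3 -m pendant '[[0,0,-1,0,0,0,0],[0,0,-1.5,0,0,0,0],[0,0,0,0,0,0,0]]'
python3 - <<'E'
from h import *
im,d=get_image('wrist');save('w2',im)
im,d=get_image('scene');save('s2',cv2.resize(im[140:280,180:400],(660,420)))
E
```

```text
time_s: 12.15
tool_pos: [0.5056, 0.0169, 0.1013]
eef_rot: [3.141, -0.003, 0.001]
ft_force: [-0.5, -0.5, -0.7]
gripper_width: 0.206
time_s: 12.52
tool_pos: [0.5055, 0.0169, 0.1281]
eef_rot: [3.141, -0.003, 0.001]
ft_force: [0.9, 0.3, -0.6]
gripper_width: 0.204
```

View pics/s2.png

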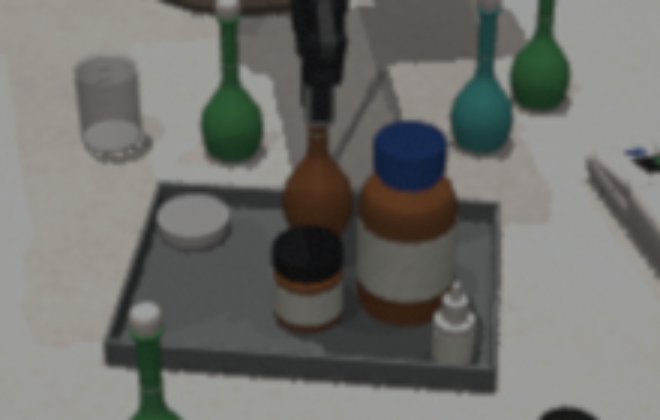

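```bash
python3 -m pendant '[[0,0,-2,0,0,0,0],[0,0,-2.5,0,0,0,0],[0,0,-2.5,0,0,0,0],[0,0,0,0,0,0,0]]'
python3 - <<'E'
from h import *
for i in range(4):
  im,d=get_image('scene');print(get_state()['ft_force'].round(2))
save('s3',cv2.resize(im[120:260,220:360],(420,420)))
E
```

```text
time_s: 13.12
tool_pos: [0.5036, 0.0169, 0.1963]
eef_rot: [3.141, -0.003, -0.009]
ft_force: [-0.8, -0.7, -2.4]
gripper_width: 0.204
[-0.33  0.48 -2.39]
[ 0.14 -0.01 -2.31]
[ 0.31  0.15 -1.42]
[ 0.19 -0.01 -2.57]
```

View pics/s3.png

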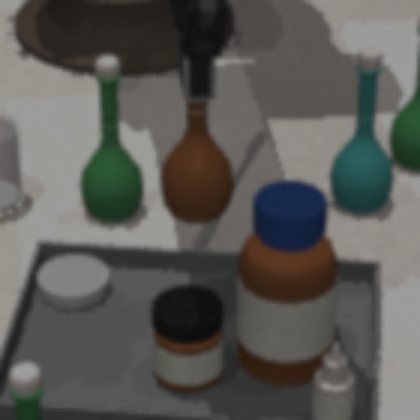

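The flask hangs upright in the gripper, clear of the tray. I'll carry it to the mat.

```bash
python3 -m pendant '[[-1,4,0,0,0.004,0,0],[-1.2,5,0,0,0,0,0],[-1.2,5,0,0,0,0,0],[-1.2,5,0,0,0,0,0],[-1.2,5,0,0,0,0,0],[-1.2,5,0,0,0,0,0],[-1,3,0,0,0,0,0],[0,0,0,0,0,0,0]]';  python3 -m pendant '[[0,0,1,0,0,0,0],[0,0,0,0,0,0,0]]'; python3 -c "
from h import *
s=get_state();print(s['tool_pos'],R.from_rotvec(s['eef_rot']).as_matrix().round(4).tolist())"
```

```text
time_s: 14.32
tool_pos: [0.4164, -0.3109, 0.1838]
eef_rot: [-3.137, -0.002, 0.029]
ft_force: [0.6, -0.1, -2.3]
gripper_width: 0.204
time_s: 14.58
tool_pos: [0.4158, -0.3094, 0.1715]
eef_rot: [-3.135, -0.003, 0.032]
ft_force: [0.3, -0.5, -1.6]
gripper_width: 0.206
[ 0.41577267 -0.30938062  0.17153797] [[0.9998, 0.0018, -0.0202], [0.0019, -1.0, 0.0068], [-0.0202, -0.0068, -0.9998]]
```

```bash
python3 -m pendant '[[0.2,0.3,2.5,-0.007,0.02,0,0],[0,0,2.5,0,0,0,0],[0,0,1.2,0,0,0,0],[0,0,0,0,0,0,0],[0,0,0,0,0,0,0]]'; python3 -c "
from h import *
s=get_state();print(s['tool_pos'],R.from_rotvec(s['eef_rot']).as_matrix().round(4).tolist())"
```

```text
time_s: 15.2
tool_pos: [0.4193, -0.3086, 0.1088]
eef_rot: [3.141, 0.014, 0.003]
ft_force: [-0.1, 0.1, -1.5]
gripper_width: 0.205
[ 0.4193349  -0.30860321  0.10877368] [[1.0, 0.0087, 0.0016], [0.0087, -1.0, -0.0006], [0.0016, 0.0006, -1.0]]
```

```bash
python3 -m pendant '[[0,0.3,0.7,0,-0.002,0.009,0],[0,0,0,0,0,0,0]]'; python3 -m pendant '[[0,0,0.1,0,0,0,0],[0,0,0,0,0,0,0]]'
```

```text
time_s: 15.45
tool_pos: [0.4202, -0.3123, 0.1027]
eef_rot: [3.14, -0.001, 0.002]
ft_force: [0.0, 0.1, -2.3]
gripper_width: 0.204
time_s: 15.7
tool_pos: [0.4204, -0.3126, 0.102]
eef_rot: [3.139, -0.002, 0.003]
ft_force: [0.6, -0.4, -2.1]
gripper_width: 0.204
```

```bash
python3 -m pendant '[[0,0,0.15,0,0,0,0],[0,0,0,0,0,0,0]]'; python3 -m pendant '[[0,0,0.05,0,0,0,0.5],[0,0,0,0,0,0,0.5],[0,0,0,0,0,0,0.5]]'; python3 -m pendant '[[0,0,-2,0,0,0,0.5],[0,0,-4,0,0,0,0.5],[0,0,-4,0,0,0,0.5],[0,0,0,0,0,0,0.5]]'; python3 -c "
from h import *
s=get_state();print(s['tool_pos'],R.from_rotvec(s['eef_rot']).as_matrix().round(4).tolist())"
```

```text
time_s: 15.95
tool_pos: [0.4204, -0.3127, 0.1005]
eef_rot: [3.139, -0.002, 0.003]
ft_force: [0.3, 0.5, -1.3]
gripper_width: 0.204
time_s: 16.32
tool_pos: [0.4208, -0.313, 0.1007]
eef_rot: [3.138, -0.002, 0.005]
ft_force: [0.1, 0.1, -0.5]
gripper_width: 0.503
time_s: 16.82
tool_pos: [0.4203, -0.3124, 0.2033]
eef_rot: [3.139, -0.002, 0.004]
ft_force: [-0.0, 0.4, -0.7]
gripper_width: 0.502
[ 0.42025266 -0.31243934  0.20333471] [[1.0, -0.0011, 0.0026], [-0.0011, -1.0, -0.003], [0.0026, 0.003, -1.0]]
```

```bash
python3 -m pendant '[[1.5,-4,0,0.003,-0.003,0,0.85],[2,-5,0,0,0,0,0.85],[2,-5,0,0,0,0,0.85],[2,-5,0,0,0,0,0.85],[2,-5,0,0,0,0,0.85],[2,-5,0,0,0,0,0.85],[1.5,-5,0,0,0,0,0.85],[1.3,-4,0,0,0,0,0.85]]'; python3 -m pendant '[[0,0,0,0,0,0,0.85],[0,0,0,0,0,0,0.85]]';  python3 -c "
from h import *
s=get_state();print(s['tool_pos'],R.from_rotvec(s['eef_rot']).as_matrix().round(4).tolist())"
```

```text
time_s: 17.82
tool_pos: [0.5666, 0.0758, 0.1953]
eef_rot: [3.141, -0.013, -0.01]
ft_force: [0.7, -0.1, 0.3]
gripper_width: 0.85
time_s: 18.08
tool_pos: [0.5662, 0.0783, 0.1927]
eef_rot: [3.141, -0.006, -0.015]
ft_force: [0.8, -0.6, 0.7]
gripper_width: 0.85
[0.56619146 0.07825456 0.1926692 ] [[0.9999, -0.0039, -0.0098], [-0.0039, -1.0, -0.0007], [-0.0098, 0.0007, -1.0]]
```

```bash
python3 -m pendant '[[0,0.4,2,0,0.01,-0.004,0.85],[0,0,2,0,0,0,0.85],[0,0,1,0,0,0,0.85],[0,0,0,0,0,0,0.85],[0,0,0,0,0,0,0.85]]';  python3 -c "
from h import *
s=get_state();print(s['tool_pos'],R.from_rotvec(s['eef_rot']).as_matrix().round(4).tolist())"
```

```text
time_s: 18.7
tool_pos: [0.565, 0.0693, 0.1417]
eef_rot: [3.14, -0.01, 0.001]
ft_force: [1.3, 0.3, 0.6]
gripper_width: 0.848
[0.565002   0.06925865 0.14167667] [[1.0, -0.0061, 0.0007], [-0.0061, -1.0, -0.0014], [0.0007, 0.0014, -1.0]]
```

```bash
python3 -m pendant '[[0.1,-0.5,1,0,0,-0.006,0.85],[0,0,2,0,0,0,0.85],[0,0,0,0,0,0,0.85],[0,0,0,0,0,0,0.85]]';  python3 -c "
from h import *
s=get_state();print(s['tool_pos'],R.from_rotvec(s['eef_rot']).as_matrix().round(4).tolist())"
```

```text
time_s: 19.2
tool_pos: [0.5675, 0.0752, 0.1124]
eef_rot: [3.141, 0.002, 0.007]
ft_force: [0.9, -0.2, 0.7]
gripper_width: 0.851
[0.56753987 0.07522438 0.1123577 ] [[1.0, 0.001, 0.0042], [0.001, -1.0, -0.0007], [0.0042, 0.0007, -1.0]]
```

```bash
python3 -m pendant '[[-0.2,0.1,0.2,0,-0.004,0,0.85],[0,0,0,0,0,0,0.85]]'; python3 -m pendant '[[0,0,0,0,0,0,0],[0,0,0,0,0,0,0],[0,0,0,0,0,0,0],[0,0,0,0,0,0,0],[0,0,0,0,0,0,0]]';  python3 -m pendant '[[0,0,-2,0,0,0,0],[0,0,-3,0,0,0,0],[0,0,-3,0,0,0,0],[0,0,-3,0,0,0,0],[0,0,0,0,0,0,0]]'; python3 -c "
from h import *
s=get_state();print(s['tool_pos'],R.from_rotvec(s['eef_rot']).as_matrix().round(4).tolist())"
```

```text
time_s: 19.45
tool_pos: [0.566, 0.0744, 0.1113]
eef_rot: [3.141, 0.002, 0.002]
ft_force: [-0.7, 0.2, -0.1]
gripper_width: 0.852
time_s: 20.08
tool_pos: [0.5665, 0.0744, 0.1122]
eef_rot: [3.141, 0.002, 0.004]
ft_force: [0.4, 0.1, 0.7]
gripper_width: 0.567
time_s: 20.7
tool_pos: [0.5639, 0.0741, 0.2205]
eef_rot: [3.14, 0.002, -0.01]
ft_force: [-0.1, -0.0, -3.5]
gripper_width: 0.569
[0.5638986  0.07407678 0.22052924] [[1.0, 0.0011, -0.0062], [0.0011, -1.0, -0.0016], [-0.0062, 0.0016, -1.0]]
```

```bash
python3 -m pendant '[[0.5,3,0,0.0,0.006,0,0],[0.5,5,0,0,0,0,0],[0.5,5,0,0,0,0,0],[0.5,5,0,0,0,0,0],[0.5,5,0,0,0,0,0],[0.5,5,0,0,0,0,0],[0.5,5,0,0,0,0,0],[0.3,4,0,0,0,0,0]]'; python3 -m pendant '[[0,0,0,0,0,0,0],[0,0,0,0,0,0,0]]';  python3 -c "
from h import *
s=get_state();print(s['tool_pos'],R.from_rotvec(s['eef_rot']).as_matrix().round(4).tolist())"
```

```text
time_s: 21.7
tool_pos: [0.5999, -0.3026, 0.2012]
eef_rot: [-3.137, -0.013, 0.033]
ft_force: [0.7, 0.4, -3.5]
gripper_width: 0.571
time_s: 21.95
tool_pos: [0.5983, -0.305, 0.1956]
eef_rot: [-3.134, -0.006, 0.042]
ft_force: [0.4, 0.9, -3.7]
gripper_width: 0.572
[ 0.59831167 -0.30500437  0.19560074] [[0.9996, 0.0037, -0.027], [0.0039, -1.0, 0.0076], [-0.0269, -0.0077, -0.9996]]
```

```bash
python3 -m pendant '[[0.2,0.7,2,-0.008,0.027,0.004,0],[0,0,2.5,0,0,0,0],[0,0,2,0,0,0,0],[0,0,0,0,0,0,0],[0,0,0,0,0,0,0]]';  python3 -c "
from h import *
s=get_state();print(s['tool_pos'],R.from_rotvec(s['eef_rot']).as_matrix().round(4).tolist())"
```

```text
time_s: 22.58
tool_pos: [0.5993, -0.3055, 0.1268]
eef_rot: [-3.14, -0.01, 0.003]
ft_force: [0.4, -0.7, -2.5]
gripper_width: 0.567
[ 0.59934438 -0.3054987   0.1267715 ] [[1.0, 0.0064, -0.0021], [0.0064, -1.0, 0.0018], [-0.002, -0.0018, -1.0]]
```

```bash
python3 -m pendant '[[0,0.6,1.2,-0.002,0.002,0.006,0],[0,0,0,0,0,0,0],[0,0,0.1,0,0,0,0],[0,0,0,0,0,0,0]]';  python3 -c "
from h import *
s=get_state();print(s['tool_pos'],R.from_rotvec(s['eef_rot']).as_matrix().round(4).tolist())"
```

```text
time_s: 23.08
tool_pos: [0.6004, -0.312, 0.115]
eef_rot: [3.14, 0.001, 0.004]
ft_force: [0.2, 0.4, -2.8]
gripper_width: 0.56
[ 0.60035594 -0.3120011   0.11499078] [[1.0, 0.0004, 0.0028], [0.0004, -1.0, -0.0018], [0.0028, 0.0018, -1.0]]
```

```bash
python3 -m pendant '[[0,0,0.2,0.002,-0.003,0,0],[0,0,0,0,0,0,0]]'; python3 -m pendant '[[0,0,0.15,0,0,0,0],[0,0,0,0,0,0,0]]'
python3 - <<'E'
from h import *
im,d=get_image('scene');save('s4',cv2.resize(im[130:290,60:220],(480,480)))
E
```

```text
time_s: 23.32
tool_pos: [0.6005, -0.3122, 0.1132]
eef_rot: [-3.141, -0.0, -0.0]
ft_force: [0.0, -0.2, -2.9]
gripper_width: 0.57
time_s: 23.58
tool_pos: [0.6005, -0.3121, 0.1116]
eef_rot: [-3.141, -0.001, -0.0]
ft_force: [-0.4, 0.3, -3.6]
gripper_width: 0.566
```

View pics/s4.png

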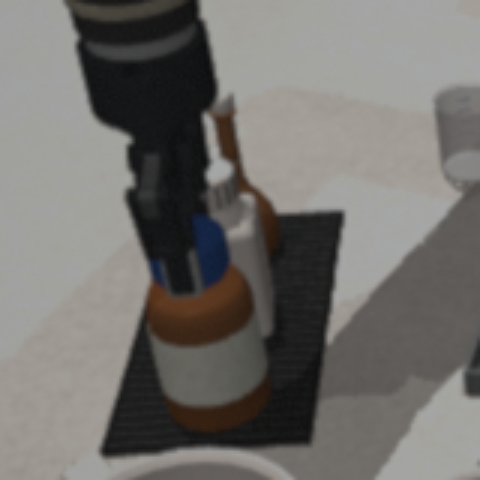

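Flask, square bottle and amber bottle are all upright and on the mat, with the amber bottle at the near end, (210,400). I'll release it.

```bash
python3 -m pendant '[[0,0,0.1,0,0,0,0],[0,0,0,0,0,0,0.85],[0,0,0,0,0,0,0.85],[0,0,0,0,0,0,0.85]]'; python3 -m pendant '[[0,0,-2,0,0,0,0.85],[0,0,-3,0,0,0,0.85],[0,0,-4,0,0,0,0.85],[0,-3,0,0,0,0,1],[0,-5,0,0,0,0,1],[0,-5,0,0,0,0,1],[0,-5,0,0,0,0,1],[0,-5,0,0,0,0,1]]'; python3 -m pendant '[[-0.5,-5,0,0,0,0,1],[-1,-5,0,0,0,0,1],[0,0,0,0,0,0,1],[0,0,0,0,0,0,1]]'; python3 - <<'E'
from h import *
s=get_state();print(s['tool_pos'],R.from_rotvec(s['eef_rot']).as_matrix().round(4).tolist())
for cam in('wrist','top'):
  P=pose(cam);im,d=get_image(cam);save('j'+cam,im);C=cloud(cam,d,P)
  m=(abs(C[...,0]-.575)<.035)&(abs(C[...,1])<.035)&(C[...,2]>.055)&(C[...,2]<.08);p=C[m]
  c,r=cv2.minEnclosingCircle(p[:,:2].astype(np.float32));print(cam,len(p),p.mean(0).round(4),np.round(c,4),round(r,4))
E
```

```text
time_s: 24.12
tool_pos: [0.6015, -0.3126, 0.1127]
eef_rot: [3.14, 0.001, 0.005]
ft_force: [-1.0, 0.6, 0.1]
gripper_width: 0.849
time_s: 25.12
tool_pos: [0.6022, -0.0803, 0.2059]
eef_rot: [3.139, -0.011, 0.011]
ft_force: [1.2, -0.5, 0.7]
gripper_width: 1.002
time_s: 25.62
tool_pos: [0.5875, 0.0262, 0.2067]
eef_rot: [3.14, -0.002, 0.015]
ft_force: [-0.6, -0.4, 0.3]
gripper_width: 0.999
[0.58752015 0.02622321 0.20668129] [[1.0, -0.0016, 0.0098], [-0.0015, -1.0, -0.0021], [0.0098, 0.002, -1.0]]
wrist 2159 [0.5752 0.0029 0.0642] [0.5751 0.0014] 0.0255
top 0 [nan nan nan] [0. 0.] 0.0<stdin>:6: RuntimeWarning: Mean of empty slice.
  ret = um.true_divide(
```

```bash
python3 -m pendant '[[-1.2,2.5,2,0.002,-0.01,-0.002,0.85],[0,0,3,0,0,0,0.85],[0,0,3,0,0,0,0.85],[0,0,2,0,0,0,0.85],[0,0,0,0,0,0,0.85],[0,0,0,0,0,0,0.85]]';  python3 -c "
from h import *
s=get_state();print(s['tool_pos'],R.from_rotvec(s['eef_rot']).as_matrix().round(4).tolist())"
```

```text
time_s: 26.48
tool_pos: [0.5773, -0.0082, 0.1049]
eef_rot: [3.141, -0.02, 0.003]
ft_force: [0.5, 0.7, 1.2]
gripper_width: 0.851
[ 0.57732954 -0.00815926  0.10494784] [[0.9999, -0.0124, 0.0019], [-0.0124, -0.9999, -0.0007], [0.0019, 0.0007, -1.0]]
```

```bash
python3 -m pendant '[[-0.2,-0.9,1,0,-0.002,-0.012,0.85],[0,0,2,0,0,0,0.85],[0,0,2,0,0,0,0.85],[0,0,0,0,0,0,0.85],[0,0,0,0,0,0,0.85]]';  python3 -c "
from h import *
s=get_state();print(s['tool_pos'],R.from_rotvec(s['eef_rot']).as_matrix().round(4).tolist())"
```

```text
time_s: 27.1
tool_pos: [0.5779, 0.0026, 0.0569]
eef_rot: [3.142, 0.003, 0.01]
ft_force: [-0.4, 0.3, 0.9]
gripper_width: 0.852
[0.57785384 0.0026126  0.05685017] [[1.0, 0.0018, 0.0061], [0.0018, -1.0, -0.0], [0.0061, 0.0, -1.0]]
```

```bash
python3 -m pendant '[[-0.2,0.1,1.8,0,-0.006,0.0,0.85],[0,0,0,0,0,0,0.85]]'; python3 -m pendant '[[0,0,0,0,0,0,0],[0,0,0,0,0,0,0],[0,0,0,0,0,0,0],[0,0,0,0,0,0,0],[0,0,0,0,0,0,0]]';  python3 -c "
from h import *
s=get_state();print(s['tool_pos'],R.from_rotvec(s['eef_rot']).as_matrix().round(4).tolist())"
```

```text
time_s: 27.35
tool_pos: [0.5766, 0.0018, 0.0389]
eef_rot: [-3.142, -0.004, -0.003]
ft_force: [-0.1, -0.6, 0.3]
gripper_width: 0.854
time_s: 27.98
tool_pos: [0.5768, 0.0017, 0.0393]
eef_rot: [-3.142, -0.003, -0.003]
ft_force: [0.3, -0.0, -0.1]
gripper_width: 0.576
[0.57679643 0.00165678 0.03931137] [[1.0, 0.002, 0.0021], [0.002, -1.0, 0.0], [0.0021, -0.0, -1.0]]
```

```bash
python3 -m pendant '[[0,0,-2,0,0,0,0],[0,0,-3,0,0,0,0],[0,0,-4,0,0,0,0],[0,0,-4,0,0,0,0],[-0.5,-4,-1,0,0,0,0],[-0.5,-5,-1,0,0,0,0],[-0.5,-5,0,0,0,0,0],[-0.5,-5,0,0,0,0,0]]';  python3 -m pendant '[[0,-4,0,0,0,0,0],[0,0,0,0,0,0,0],[0,0,0,0,0,0,0]]'; python3 - <<'E'
from h import *
s=get_state();print(s['tool_pos'],R.from_rotvec(s['eef_rot']).as_matrix().round(4).tolist())
P=pose('wrist');im,d=get_image('wrist');save('w5',im);np.savez('pics/w5.npz',im=im,d=d,T=P[1],K=P[0])
E
```

```text
time_s: 28.98
tool_pos: [0.5562, 0.1933, 0.1936]
eef_rot: [-3.141, 0.009, -0.002]
ft_force: [1.0, -0.4, -1.4]
gripper_width: 0.575
time_s: 29.35
tool_pos: [0.5553, 0.2377, 0.1931]
eef_rot: [-3.141, 0.001, -0.001]
ft_force: [0.3, -0.3, -1.7]
gripper_width: 0.575
[0.55534443 0.2376554  0.19305004] [[1.0, -0.0006, 0.0006], [-0.0006, -1.0, 0.0004], [0.0006, -0.0004, -1.0]]
```

View pics/w5.png

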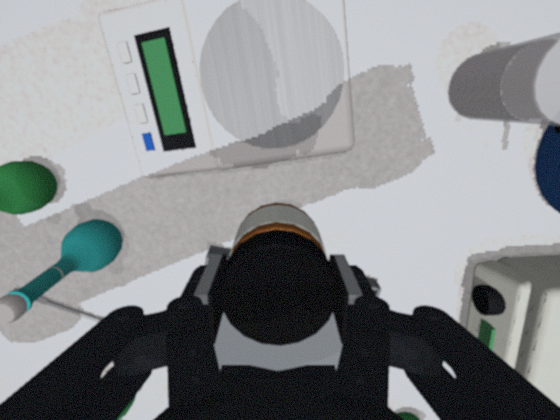

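The jar hangs centred in the jaws. The pan's rim is visible: left edge (200,70), right edge (344,70), lower edge (272,149).

```bash
python3 - <<'E'
from h import *
from scipy.optimize import least_squares
D=np.load('pics/w5.npz');P=(D['K'],D['T']);im=D['im']
g=cv2.GaussianBlur(cv2.cvtColor(im,cv2.COLOR_RGB2GRAY),(3,3),0);e=cv2.Canny(g,25,60)
def fit(pts):
    f=least_squares(lambda q:np.hypot(pts[:,0]-q[0],pts[:,1]-q[1])-q[2],[.555,.335,.06],loss='soft_l1',f_scale=.001);return f.x.round(4)
w=np.array([ray('w',u,v,.052,P)[:2] for u,v in((200,70),(344,70),(272,149))]);print('hand',w.round(4).tolist(),fit(w))
v,u=np.nonzero(e[:200,180:360]);p=np.array([ray('w',a+180.,b,.052,P)[:2] for a,b in zip(u,v)])
c=fit(w)
for t in(.005,.003):
    k=abs(np.hypot(p[:,0]-c[0],p[:,1]-c[1])-.06)<t;c=fit(p[k]);print(k.sum(),c)
C=cloud('w',D['d'],P);print('z pan',np.median(C[60:100,230:320,2]))
T=np.load('pics/top.npz');P2=pose('top')
for u,v in((142,200),):print('top center guess',ray('top',u,v,.052,P2))
E
```

```text
hand [[0.4912, 0.3424], [0.6095, 0.3424], [0.55, 0.278]] [0.5503 0.3373 0.0594]
615 [0.5504 0.3386 0.0598]
540 [0.5501 0.3386 0.0597]
z pan 0.051620100080085385
top center guess [0.55011533 0.3378701  0.052     ]
```

```bash
python3 -m pendant '[[-0.5,-3,0,0,0,0,0],[0,-4,0,0,0,0,0],[0,-3,0,0,0,0,0],[0,0,2,0,0,0,0],[0,0,3,0,0,0,0],[0,0,2,0,0,0,0],[0,0,0,0,0,0,0],[0,0,0,0,0,0,0]]'; python3 - <<'E'
from h import *
s=get_state();print(s['tool_pos'],R.from_rotvec(s['eef_rot']).as_matrix().round(4).tolist())
E
```

```text
time_s: 30.4
tool_pos: [0.5546, 0.3301, 0.1233]
eef_rot: [-3.141, 0.025, -0.004]
ft_force: [-0.3, 0.2, -1.7]
gripper_width: 0.577
[0.5546218  0.330102   0.12334266] [[0.9999, -0.016, 0.0028], [-0.016, -0.9999, 0.0002], [0.0028, -0.0002, -1.0]]
```

```bash
python3 -m pendant '[[-0.4,-0.8,1.5,0,-0.003,-0.016,0],[0,0,1,0,0,0,0],[0,0,0,0,0,0,0],[0,0,0,0,0,0,0]]'; python3 - <<'E'
from h import *
s=get_state();print(s['tool_pos'],R.from_rotvec(s['eef_rot']).as_matrix().round(4).tolist())
E
```

```text
time_s: 30.9
tool_pos: [0.5514, 0.3389, 0.0984]
eef_rot: [-3.14, -0.001, -0.003]
ft_force: [0.4, 0.2, -0.6]
gripper_width: 0.577
[0.55139404 0.33889254 0.09844861] [[1.0, 0.0007, 0.0018], [0.0007, -1.0, 0.0016], [0.0018, -0.0016, -1.0]]
```

```bash
python3 -m pendant '[[-0.1,0.1,0.8,-0.002,-0.002,0,0],[0,0,0,0,0,0,0]]';python3 -m pendant '[[0,0,0.2,0,0,0,0],[0,0,0,0,0,0,0]]'; python3 -m pendant '[[0,0,0.1,0,0,0,0],[0,0,0,0,0,0,0]]'
```

```text
time_s: 31.15
tool_pos: [0.5504, 0.3379, 0.0902]
eef_rot: [3.141, 0.001, 0.0]
ft_force: [-0.4, 0.8, -0.5]
gripper_width: 0.575
time_s: 31.4
tool_pos: [0.5506, 0.3379, 0.0883]
eef_rot: [3.141, 0.001, 0.001]
ft_force: [-0.7, -0.5, -1.7]
gripper_width: 0.578
time_s: 31.65
tool_pos: [0.5507, 0.338, 0.0875]
eef_rot: [-3.141, -0.001, -0.001]
ft_force: [0.2, -0.5, -1.4]
gripper_width: 0.576
```

```bash
python3 -m pendant '[[0,0,0.1,0,0,0,0],[0,0,0,0,0,0,0.85],[0,0,0,0,0,0,0.85],[0,0,0,0,0,0,0.85]]';python3 -m pendant '[[0,0,-2,0,0,0,0.85],[0,0,-4,0,0,0,0.85],[0,0,-6,0,0,0,0.85],[0,3,0,0,0,0,0.85],[0,5,0,0,0,0,0.85],[0,3,0,0,0,0,0.85],[0,0,0,0,0,0,0.85]]'; python3 - <<'E'
from h import *
s=get_state();print(s['tool_pos'],R.from_rotvec(s['eef_rot']).as_matrix().round(4).tolist())
P=pose('wrist');im,d=get_image('wrist');save('w6',im);C=cloud('w',d,P)
m=(abs(C[...,0]-.55)<.04)&(abs(C[...,1]-.338)<.04)&(C[...,2]>.105)&(C[...,2]<.125);p=C[m]
c,r=cv2.minEnclosingCircle(p[:,:2].astype(np.float32));print(len(p),p.mean(0).round(4),np.round(c,4),round(r,4))
E
```

```text
time_s: 32.15
tool_pos: [0.5512, 0.3383, 0.0877]
eef_rot: [-3.141, -0.001, -0.004]
ft_force: [0.0, 0.6, -0.1]
gripper_width: 0.851
time_s: 33.02
tool_pos: [0.5515, 0.2261, 0.211]
eef_rot: [-3.141, -0.004, -0.005]
ft_force: [-1.0, 0.8, -0.9]
gripper_width: 0.851
[0.55146347 0.22609961 0.21102782] [[1.0, 0.0024, 0.0033], [0.0024, -1.0, 0.0007], [0.0033, -0.0007, -1.0]]
4563 [0.5502 0.3377 0.1126] [0.5503 0.3374] 0.0256
```

View pics/w6.png

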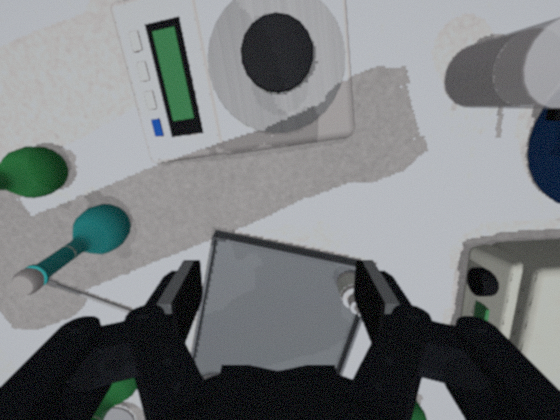

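The jar stands centred on the pan at (277,52), top-centre (0.5503, 0.3374) against the pan at (0.5502, 0.338). Next, back for the amber bottle.

```bash
python3 -m pendant '[[0.5,4,0,0,0,0,0.85],[0.5,5,0,0,0,0,0.85],[0.5,5,0,0,0,0,0.85],[0.5,5,0,0,0,0,0.85],[0.5,5,0,0,0,0,0.85],[0.5,5,0,0,0,0,0.85],[0.5,5,0,0,0,0,0.85],[0.5,5,0,0,0,0,0.85]]';python3 -m pendant '[[0.5,5,0,0,0,0,0.85],[0.4,5,0,0,0,0,0.85],[0,4,0,0,0,0,0.85],[0,0,0,0,0,0,0.85],[0,0,0,0,0,0,0.85]]'; python3 - <<'E'
from h import *
s=get_state();print(s['tool_pos'],R.from_rotvec(s['eef_rot']).as_matrix().round(4).tolist())
P=pose('top');im,d=get_image('top');C=cloud('w',d,P)
for n,x,y,z0,z1 in(('flask',.4205,-.3127,.13,.155),('square',.5125,-.3118,.122,.15)):
  m=(abs(C[...,0]-x)<.03)&(abs(C[...,1]-y)<.03)&(C[...,2]>z0)&(C[...,2]<z1);p=C[m]
  if len(p):print(n,len(p),p.mean(0).round(4))
E
```

```text
time_s: 34.08
tool_pos: [0.6003, -0.1619, 0.2082]
eef_rot: [-3.137, -0.032, -0.007]
ft_force: [0.5, 0.5, 0.6]
gripper_width: 0.847
time_s: 34.7
tool_pos: [0.6164, -0.3049, 0.2042]
eef_rot: [-3.135, -0.034, -0.005]
ft_force: [0.5, -0.5, -0.0]
gripper_width: 0.85
[ 0.61644222 -0.30493442  0.20415368] [[0.9998, 0.0218, 0.0033], [0.0218, -0.9997, 0.0069], [0.0034, -0.0068, -1.0]]
square 28 [ 0.5184 -0.2973  0.1327]
```

```bash
python3 -m pendant '[[-1.6,0.7,2,-0.007,-0.003,0.022,0.85],[0,0,2.5,0,0,0,0.85],[0,0,1.5,0,0,0,0.85],[0,0,0,0,0,0,0.85],[0,0,0,0,0,0,0.85]]'; python3 - <<'E'
from h import *
s=get_state();print(s['tool_pos'],R.from_rotvec(s['eef_rot']).as_matrix().round(4).tolist())
E
```

```text
time_s: 35.38
tool_pos: [0.6028, -0.306, 0.1449]
eef_rot: [3.14, 0.012, 0.005]
ft_force: [0.4, 0.4, -0.7]
gripper_width: 0.85
[ 0.60282753 -0.30600975  0.14492912] [[1.0, 0.0077, 0.0033], [0.0077, -1.0, -0.0012], [0.0033, 0.0013, -1.0]]
```

```bash
python3 -m pendant '[[-0.2,0.7,1.5,0.001,-0.003,0.008,0.85],[0,0,1.8,0,0,0,0.85],[0,0,0,0,0,0,0.85],[0,0,0,0,0,0,0.85]]'; python3 - <<'E'
from h import *
s=get_state();print(s['tool_pos'],R.from_rotvec(s['eef_rot']).as_matrix().round(4).tolist())
E
```

```text
time_s: 35.88
tool_pos: [0.6018, -0.3148, 0.112]
eef_rot: [3.14, -0.003, 0.004]
ft_force: [0.2, 0.1, -0.4]
gripper_width: 0.851
[ 0.60184693 -0.31484947  0.11204329] [[1.0, -0.0017, 0.0028], [-0.0017, -1.0, -0.0021], [0.0028, 0.0021, -1.0]]
```

```bash
python3 -m pendant '[[-0.1,-0.25,0.1,0.002,-0.003,0,0.85],[0,0,0,0,0,0,0.85]]'; python3 -m pendant '[[0,0,0,0,0,0,0],[0,0,0,0,0,0,0],[0,0,0,0,0,0,0],[0,0,0,0,0,0,0],[0,0,0,0,0,0,0]]'; python3 -m pendant '[[0,0,-2,0,0,0,0],[0,0,-3,0,0,0,0],[0,0,-3,0,0,0,0],[0,0,-2,0,0,0,0],[0,0,0,0,0,0,0]]'; python3 - <<'E'
from h import *
s=get_state();print(s['tool_pos'],R.from_rotvec(s['eef_rot']).as_matrix().round(4).tolist())
E
```

```text
time_s: 36.12
tool_pos: [0.6011, -0.3126, 0.112]
eef_rot: [3.141, -0.003, 0.001]
ft_force: [1.1, -0.7, 0.8]
gripper_width: 0.852
time_s: 36.75
tool_pos: [0.6014, -0.3127, 0.1129]
eef_rot: [3.14, -0.003, 0.003]
ft_force: [-1.3, -0.0, 0.8]
gripper_width: 0.569
time_s: 37.38
tool_pos: [0.5997, -0.3115, 0.2105]
eef_rot: [-3.138, 0.003, 0.009]
ft_force: [0.2, 0.7, -4.1]
gripper_width: 0.568
[ 0.59974815 -0.3115494   0.21049492] [[1.0, -0.0017, -0.0059], [-0.0017, -1.0, 0.0033], [-0.006, -0.0032, -1.0]]
```

```bash
python3 -m pendant '[[-0.3,-3,0,-0.003,0.006,0,0],[-0.5,-5,0,0,0,0,0],[-0.5,-5,0,0,0,0,0],[-0.5,-5,0,0,0,0,0],[-0.5,-5,0,0,0,0,0],[-0.5,-5,0,0,0,0,0],[-0.5,-5,0,0,0,0,0],[0,-5,0,0,0,0,0]]';python3 -m pendant '[[0,0,0,0,0,0,0],[0,0,0,0,0,0,0]]'; python3 - <<'E'
from h import *
s=get_state();print(s['tool_pos'],R.from_rotvec(s['eef_rot']).as_matrix().round(4).tolist())
E
```

```text
time_s: 38.38
tool_pos: [0.5625, 0.0767, 0.196]
eef_rot: [-3.138, 0.014, 0.027]
ft_force: [0.7, 0.2, -3.2]
gripper_width: 0.569
time_s: 38.62
tool_pos: [0.5609, 0.0796, 0.193]
eef_rot: [-3.138, 0.005, 0.033]
ft_force: [-0.6, -0.5, -2.6]
gripper_width: 0.564
[0.56094725 0.07963378 0.19297286] [[0.9998, -0.0033, -0.0211], [-0.0033, -1.0, 0.0032], [-0.0211, -0.0031, -0.9998]]
```

```bash
python3 -m pendant '[[0.5,0.5,2,-0.003,0.021,-0.003,0],[0,0,2,0,0,0,0],[0,0,2,0,0,0,0],[0,0,0,0,0,0,0],[0,0,0,0,0,0,0]]'; python3 - <<'E'
from h import *
s=get_state();print(s['tool_pos'],R.from_rotvec(s['eef_rot']).as_matrix().round(4).tolist())
E
```

```text
time_s: 39.25
tool_pos: [0.5651, 0.0683, 0.1293]
eef_rot: [3.14, -0.013, -0.003]
ft_force: [0.6, -1.1, -3.2]
gripper_width: 0.569
[0.56510173 0.06828282 0.12933038] [[1.0, -0.0082, -0.0022], [-0.0082, -1.0, -0.0015], [-0.0022, 0.0015, -1.0]]
```

```bash
python3 -m pendant '[[0.15,-0.6,1,0.001,0.002,-0.008,0],[0,0,0,0,0,0,0]]';python3 -m pendant '[[0,0,0.2,0,0,0,0],[0,0,0,0,0,0,0]]'; python3 - <<'E'
from h import *
s=get_state();print(s['tool_pos'],R.from_rotvec(s['eef_rot']).as_matrix().round(4).tolist())
E
```

```text
time_s: 39.5
tool_pos: [0.5675, 0.0742, 0.1199]
eef_rot: [3.142, -0.001, 0.003]
ft_force: [-0.3, -0.2, -3.4]
gripper_width: 0.566
time_s: 39.75
tool_pos: [0.5678, 0.0745, 0.1183]
eef_rot: [-3.142, 0.0, -0.004]
ft_force: [0.3, 0.7, -3.1]
gripper_width: 0.568
[0.56780233 0.0744768  0.11826733] [[1.0, -0.0001, 0.0026], [-0.0001, -1.0, 0.0], [0.0026, -0.0, -1.0]]
```

```bash
python3 -m pendant '[[-0.1,0,0.3,0,-0.003,0,0],[0,0,0,0,0,0,0]]';python3 -m pendant '[[0,0,0.12,0,0,0,0],[0,0,0,0,0,0,0]]'
```

```text
time_s: 40.0
tool_pos: [0.5669, 0.0746, 0.1154]
eef_rot: [-3.142, -0.0, 0.0]
ft_force: [0.2, 0.0, -3.5]
gripper_width: 0.568
time_s: 40.25
tool_pos: [0.5669, 0.0746, 0.1141]
eef_rot: [-3.142, -0.0, 0.0]
ft_force: [0.2, 0.9, -3.3]
gripper_width: 0.571
```

Release, then over to the flask at the mat (0.4205, -0.3127).

```bash
python3 -m pendant '[[0,0,0.1,0,0,0,0],[0,0,0,0,0,0,0]]';python3 -m pendant '[[0,0,0,0,0,0,0.85],[0,0,0,0,0,0,0.85],[0,0,0,0,0,0,0.85],[0,0,-2,0,0,0,0.85],[0,0,-4,0,0,0,0.85],[0,0,-4,0,0,0,0.85]]'; python3 -m pendant '[[-2,4,0,0,0,0,0.5],[-2,5,0,0,0,0,0.5],[-2,5,0,0,0,0,0.5],[-2,5,0,0,0,0,0.5],[-2,5,0,0,0,0,0.5],[-2,5,0,0,0,0,0.5],[-2,5,0,0,0,0,0.5],[-1,4,0,0,0,0,0.5]]';python3 -m pendant '[[0,0,0,0,0,0,0.5],[0,0,0,0,0,0,0.5]]'; python3 - <<'E'
from h import *
s=get_state();print(s['tool_pos'],R.from_rotvec(s['eef_rot']).as_matrix().round(4).tolist())
E
```

```text
time_s: 40.5
tool_pos: [0.5671, 0.0747, 0.114]
eef_rot: [-3.141, -0.0, -0.001]
ft_force: [-0.9, -0.3, -3.2]
gripper_width: 0.566
time_s: 41.25
tool_pos: [0.5659, 0.0744, 0.2137]
eef_rot: [3.141, 0.0, -0.006]
ft_force: [0.4, 0.2, -0.3]
gripper_width: 0.852
time_s: 42.25
tool_pos: [0.4164, -0.3147, 0.219]
eef_rot: [3.139, 0.011, 0.015]
ft_force: [0.6, 0.5, 0.9]
gripper_width: 0.497
time_s: 42.5
tool_pos: [0.4155, -0.3167, 0.2189]
eef_rot: [3.139, 0.004, 0.015]
ft_force: [0.1, 0.4, 0.2]
gripper_width: 0.496
[ 0.41548076 -0.31671109  0.218896  ] [[1.0, 0.0023, 0.0094], [0.0023, -1.0, -0.0023], [0.0094, 0.0023, -1.0]]
```

```bash
python3 -m pendant '[[0.5,-0.4,2,0.002,-0.009,0.002,0.5],[0,0,2,0,0,0,0.5],[0,0,2.5,0,0,0,0.5],[0,0,0,0,0,0,0.5],[0,0,0,0,0,0,0.5]]'; python3 - <<'E'
from h import *
s=get_state();print(s['tool_pos'],R.from_rotvec(s['eef_rot']).as_matrix().round(4).tolist())
E
```

```text
time_s: 43.12
tool_pos: [0.4233, -0.3062, 0.1487]
eef_rot: [-3.139, -0.014, 0.003]
ft_force: [0.5, -0.1, 0.3]
gripper_width: 0.499
[ 0.42332485 -0.30617634  0.14873554] [[1.0, 0.0086, -0.0021], [0.0086, -1.0, 0.0022], [-0.0021, -0.0022, -1.0]]
```

```bash
python3 -m pendant '[[-0.3,0.65,1,-0.002,0.002,0.009,0.5],[0,0,1.8,0,0,0,0.5],[0,0,1.5,0,0,0,0.5],[0,0,0,0,0,0,0.5],[0,0,0,0,0,0,0.5]]'; python3 - <<'E'
from h import *
s=get_state();print(s['tool_pos'],R.from_rotvec(s['eef_rot']).as_matrix().round(4).tolist())
E
```

```text
time_s: 43.75
tool_pos: [0.4215, -0.3143, 0.106]
eef_rot: [3.139, -0.002, 0.006]
ft_force: [-0.4, 0.8, -0.2]
gripper_width: 0.501
[ 0.42151845 -0.31429936  0.10596009] [[1.0, -0.0012, 0.0035], [-0.0012, -1.0, -0.003], [0.0035, 0.003, -1.0]]
```

```bash
python3 -m pendant '[[-0.1,-0.15,0.55,0.003,-0.003,0,0.5],[0,0,0,0,0,0,0.5]]'; python3 -m pendant '[[0,0,0,0,0,0,0],[0,0,0,0,0,0,0],[0,0,0,0,0,0,0],[0,0,0,0,0,0,0],[0,0,0,0,0,0,0]]'; python3 -m pendant '[[0,0,-2,0,0,0,0],[0,0,-3,0,0,0,0],[0,0,-3,0,0,0,0],[0,0,-1.5,0,0,0,0],[0,0,0,0,0,0,0]]'; python3 - <<'E'
from h import *
s=get_state();print(s['tool_pos'],R.from_rotvec(s['eef_rot']).as_matrix().round(4).tolist())
E
```

```text
time_s: 44.0
tool_pos: [0.4208, -0.3131, 0.101]
eef_rot: [3.141, -0.002, 0.002]
ft_force: [0.2, -0.2, 0.1]
gripper_width: 0.499
time_s: 44.62
tool_pos: [0.421, -0.3132, 0.1014]
eef_rot: [3.141, -0.002, 0.003]
ft_force: [0.1, -0.0, -0.2]
gripper_width: 0.204
time_s: 45.25
tool_pos: [0.4199, -0.3123, 0.1967]
eef_rot: [-3.14, 0.002, 0.003]
ft_force: [-0.3, -0.1, -2.2]
gripper_width: 0.208
[ 0.41994976 -0.31231713  0.19669751] [[1.0, -0.0011, -0.0017], [-0.0011, -1.0, 0.0017], [-0.0017, -0.0017, -1.0]]
```

```bash
python3 -m pendant '[[1,-3,0,0,0,0,0],[1.2,-5,0,0,0,0,0],[1.2,-5,0,0,0,0,0],[1.2,-5,0,0,0,0,0],[1.2,-5,0,0,0,0,0],[1.2,-5,0,0,0,0,0],[1.2,-4,0,0,0,0,0],[0,0,0,0,0,0,0]]';python3 -m pendant '[[0,0,0,0,0,0,0],[0,0,0,0,0,0,0]]'; python3 - <<'E'
from h import *
s=get_state();print(s['tool_pos'],R.from_rotvec(s['eef_rot']).as_matrix().round(4).tolist())
E
```

```text
time_s: 46.25
tool_pos: [0.5015, 0.0172, 0.1847]
eef_rot: [-3.137, 0.007, 0.024]
ft_force: [-0.2, -0.8, -2.9]
gripper_width: 0.206
time_s: 46.5
tool_pos: [0.5004, 0.0164, 0.1829]
eef_rot: [-3.137, 0.007, 0.029]
ft_force: [0.2, -0.5, -2.9]
gripper_width: 0.211
[0.5003794  0.01644548 0.18293894] [[0.9998, -0.0045, -0.0185], [-0.0044, -1.0, 0.004], [-0.0185, -0.0039, -0.9998]]
```

```bash
python3 -m pendant '[[0.4,0,1.5,-0.004,0.018,-0.004,0],[0,0,2,0,0,0,0],[0,0,2,0,0,0,0],[0,0,0,0,0,0,0],[0,0,0,0,0,0,0]]'; python3 - <<'E'
from h import *
s=get_state();print(s['tool_pos'],R.from_rotvec(s['eef_rot']).as_matrix().round(4).tolist())
E
```

```text
time_s: 47.12
tool_pos: [0.5036, 0.0113, 0.1271]
eef_rot: [3.141, -0.014, 0.002]
ft_force: [-0.3, 0.2, -1.7]
gripper_width: 0.204
[0.503596   0.01128554 0.12712588] [[1.0, -0.0091, 0.001], [-0.0091, -1.0, -0.0009], [0.001, 0.0009, -1.0]]
```

```bash
python3 -m pendant '[[0.15,-0.5,1.2,0.001,-0.001,-0.009,0],[0,0,0.5,0,0,0,0],[0,0,0,0,0,0,0]]';python3 -m pendant '[[0,0,0.2,0,0,0,0],[0,0,0,0,0,0,0]]'; python3 - <<'E'
from h import *
s=get_state();print(s['tool_pos'],R.from_rotvec(s['eef_rot']).as_matrix().round(4).tolist())
E
```

```text
time_s: 47.5
tool_pos: [0.5061, 0.0163, 0.1104]
eef_rot: [-3.141, 0.0, -0.003]
ft_force: [-0.2, 0.2, -1.7]
gripper_width: 0.204
time_s: 47.75
tool_pos: [0.5063, 0.0164, 0.1085]
eef_rot: [-3.141, -0.0, -0.004]
ft_force: [1.0, 0.4, -1.2]
gripper_width: 0.204
[0.5063012  0.0164374  0.10851811] [[1.0, 0.0003, 0.0025], [0.0003, -1.0, 0.0002], [0.0025, -0.0002, -1.0]]
```

```bash
python3 -m pendant '[[-0.07,0,0.45,0,-0.003,0,0],[0,0,0,0,0,0,0]]';python3 -m pendant '[[0,0,0.12,0,0,0,0],[0,0,0,0,0,0,0]]';python3 -m pendant '[[0,0,0.1,0,0,0,0],[0,0,0,0,0,0,0]]'
```

```text
time_s: 48.0
tool_pos: [0.5056, 0.0165, 0.1039]
eef_rot: [-3.141, -0.001, 0.001]
ft_force: [-1.0, -0.1, -1.7]
gripper_width: 0.209
time_s: 48.25
tool_pos: [0.5057, 0.0165, 0.1026]
eef_rot: [-3.141, -0.0, 0.001]
ft_force: [-0.1, 1.1, -0.8]
gripper_width: 0.206
time_s: 48.5
tool_pos: [0.5062, 0.0165, 0.1025]
eef_rot: [-3.141, -0.0, -0.002]
ft_force: [-0.4, -1.2, -1.9]
gripper_width: 0.212
```

```bash
python3 -m pendant '[[0,0,0,0,0,0,0.5],[0,0,0,0,0,0,0.5],[0,0,0,0,0,0,0.5],[0,0,-2,0,0,0,0.5],[0,0,-4,0,0,0,0.5],[0,0,-4,0,0,0,0.5]]'; python3 -m pendant '[[0,4,0,0,0,0,0.75],[0,5,0,0,0,0,0.75],[0,5,0,0,0,0,0.75],[0,5,0,0,0,0,0.75],[0,5,0,0,0,0,0.75],[0,5,0,0,0,0,0.75],[0,4,0,0,0,0,0.75],[0,0,0,0,0,0,0.75]]';python3 -m pendant '[[0,0,0,0,0,0,0.75],[0,0,0,0,0,0,0.75]]'; python3 - <<'E'
from h import *
s=get_state();print(s['tool_pos'],R.from_rotvec(s['eef_rot']).as_matrix().round(4).tolist())
E
```

```text
time_s: 49.25
tool_pos: [0.5042, 0.0163, 0.2017]
eef_rot: [-3.141, -0.0, 0.008]
ft_force: [0.3, 0.7, 0.3]
gripper_width: 0.499
time_s: 50.25
tool_pos: [0.5078, -0.3237, 0.2057]
eef_rot: [3.141, 0.006, 0.006]
ft_force: [0.9, 0.7, -1.2]
gripper_width: 0.752
time_s: 50.5
tool_pos: [0.5078, -0.3224, 0.2056]
eef_rot: [-3.141, -0.007, -0.006]
ft_force: [-0.5, -0.2, -0.1]
gripper_width: 0.751
[ 0.50775498 -0.32238649  0.20559577] [[1.0, 0.0042, 0.0036], [0.0042, -1.0, 0.0006], [0.0036, -0.0006, -1.0]]
```

```bash
python3 -m pendant '[[0.5,-1,2,-0.001,-0.004,0.004,0.75],[0,0,2,0,0,0,0.75],[0,0,2.5,0,0,0,0.75],[0,0,0,0,0,0,0.75],[0,0,0,0,0,0,0.75]]'; python3 - <<'E'
from h import *
s=get_state();print(s['tool_pos'],R.from_rotvec(s['eef_rot']).as_matrix().round(4).tolist())
E
```

```text
time_s: 51.12
tool_pos: [0.5146, -0.3067, 0.1422]
eef_rot: [3.14, 0.012, 0.005]
ft_force: [0.5, 0.2, -0.1]
gripper_width: 0.75
[ 0.51463718 -0.30666741  0.14220266] [[1.0, 0.0078, 0.003], [0.0078, -1.0, -0.0018], [0.003, 0.0018, -1.0]]
```

```bash
python3 -m pendant '[[-0.2,0.55,1.2,0.002,-0.003,0.008,0.75],[0,0,1.8,0,0,0,0.75],[0,0,0.5,0,0,0,0.75],[0,0,0,0,0,0,0.75],[0,0,0,0,0,0,0.75]]'; python3 - <<'E'
from h import *
s=get_state();print(s['tool_pos'],R.from_rotvec(s['eef_rot']).as_matrix().round(4).tolist())
E
```

```text
time_s: 51.75
tool_pos: [0.514, -0.3139, 0.1091]
eef_rot: [3.139, -0.002, 0.006]
ft_force: [0.7, 0.8, 1.5]
gripper_width: 0.754
[ 0.51403782 -0.31394756  0.10905808] [[1.0, -0.0013, 0.0041], [-0.0013, -1.0, -0.0027], [0.0041, 0.0027, -1.0]]
```

```bash
python3 -m pendant '[[-0.15,-0.2,0.45,0.003,-0.004,0,0.75],[0,0,0,0,0,0,0.75]]'; python3 -m pendant '[[0,0,0,0,0,0,0],[0,0,0,0,0,0,0],[0,0,0,0,0,0,0],[0,0,0,0,0,0,0],[0,0,0,0,0,0,0]]'; python3 -m pendant '[[0,0,-2,0,0,0,0],[0,0,-3,0,0,0,0],[0,0,-3,0,0,0,0],[0,0,-2,0,0,0,0],[0,0,0,0,0,0,0]]'; python3 - <<'E'
from h import *
s=get_state();print(s['tool_pos'],R.from_rotvec(s['eef_rot']).as_matrix().round(4).tolist())
E
```

```text
time_s: 52.0
tool_pos: [0.5128, -0.3121, 0.1051]
eef_rot: [3.142, -0.002, 0.001]
ft_force: [0.7, 0.0, 0.1]
gripper_width: 0.751
time_s: 52.62
tool_pos: [0.5131, -0.3123, 0.1056]
eef_rot: [3.141, -0.002, 0.003]
ft_force: [-0.6, 0.2, 0.1]
gripper_width: 0.424
time_s: 53.25
tool_pos: [0.5112, -0.311, 0.2045]
eef_rot: [-3.138, 0.002, 0.008]
ft_force: [0.1, 0.0, -2.5]
gripper_width: 0.426
[ 0.51117051 -0.31101485  0.20449013] [[1.0, -0.0013, -0.005], [-0.0013, -1.0, 0.0037], [-0.005, -0.0037, -1.0]]
```

```bash
python3 -m pendant '[[0.6,-3,0,-0.004,0.005,0,0],[0.6,-5,0,0,0,0,0],[0.6,-5,0,0,0,0,0],[0.6,-5,0,0,0,0,0],[0.6,-4.5,0,0,0,0,0],[0.2,-2,0,0,0,0,0],[0,0,0,0,0,0,0],[0,0,0,0,0,0,0]]'; python3 - <<'E'
from h import *
s=get_state();print(s['tool_pos'],R.from_rotvec(s['eef_rot']).as_matrix().round(4).tolist())
E
```

```text
time_s: 54.25
tool_pos: [0.5402, -0.0587, 0.1916]
eef_rot: [-3.138, 0.005, 0.025]
ft_force: [0.9, 0.1, -2.3]
gripper_width: 0.427
[ 0.54018832 -0.0587334   0.19155484] [[0.9999, -0.0032, -0.0157], [-0.0032, -1.0, 0.0033], [-0.0157, -0.0033, -0.9999]]
```

```bash
python3 -m pendant '[[0,0.1,2,-0.003,0.015,-0.003,0],[0,0,2,0,0,0,0],[0,0,1.8,0,0,0,0],[0,0,0,0,0,0,0],[0,0,0,0,0,0,0]]'; python3 - <<'E'
from h import *
s=get_state();print(s['tool_pos'],R.from_rotvec(s['eef_rot']).as_matrix().round(4).tolist())
E
```

```text
time_s: 54.88
tool_pos: [0.5389, -0.0646, 0.1307]
eef_rot: [3.141, -0.011, -0.003]
ft_force: [0.3, -0.9, -2.4]
gripper_width: 0.428
[ 0.53887692 -0.06458837  0.13071035] [[1.0, -0.007, -0.002], [-0.007, -1.0, -0.0007], [-0.002, 0.0007, -1.0]]
```

```bash
python3 -m pendant '[[0.1,-0.6,1.2,0.001,0.002,-0.007,0],[0,0,0.5,0,0,0,0],[0,0,0,0,0,0,0],[0,0,0,0,0,0,0]]'; python3 - <<'E'
from h import *
s=get_state();print(s['tool_pos'],R.from_rotvec(s['eef_rot']).as_matrix().round(4).tolist())
E
```

```text
time_s: 55.38
tool_pos: [0.5408, -0.0585, 0.1139]
eef_rot: [-3.141, -0.0, -0.004]
ft_force: [-0.1, 0.1, -2.9]
gripper_width: 0.428
[ 0.54079724 -0.05851152  0.11393845] [[1.0, 0.0002, 0.0023], [0.0002, -1.0, 0.0001], [0.0023, -0.0001, -1.0]]
```

```bash
python3 -m pendant '[[-0.1,0,0.55,0,-0.003,0,0],[0,0,0,0,0,0,0]]';python3 -m pendant '[[0,0,0.15,0,0,0,0],[0,0,0,0,0,0,0]]';python3 -m pendant '[[0,0,0.06,0,0,0,0],[0,0,0,0,0,0,0]]'
```

```text
time_s: 55.62
tool_pos: [0.5399, -0.0584, 0.1083]
eef_rot: [-3.141, -0.001, 0.001]
ft_force: [-0.3, -0.2, -3.1]
gripper_width: 0.426
time_s: 55.88
tool_pos: [0.54, -0.0585, 0.1069]
eef_rot: [-3.142, -0.001, 0.0]
ft_force: [-0.4, -0.1, -2.5]
gripper_width: 0.429
time_s: 56.12
tool_pos: [0.5402, -0.0585, 0.1066]
eef_rot: [3.142, 0.001, 0.001]
ft_force: [0.0, -0.0, -2.8]
gripper_width: 0.426
```

Release, rise, and back off toward the base so the top camera has a clear view.

```bash
python3 -m pendant '[[0,0,0.05,0,0,0,0],[0,0,0,0,0,0,0.75],[0,0,0,0,0,0,0.75],[0,0,0,0,0,0,0.75],[0,0,-2,0,0,0,0.75],[0,0,-4,0,0,0,0.75],[0,0,-5,0,0,0,0.75],[0,0,-5,0,0,0,0.75]]'; python3 -m pendant '[[0,5,-2,0,0,0,0.75],[0,5,-2,0,0,0,0.75],[0,5,0,0,0,0,0.75],[0,5,0,0,0,0,0.75],[-2,5,0,0,0,0,0.75],[-4,5,0,0,0,0,0.75],[-4,3,0,0,0,0,0.75],[0,0,0,0,0,0,0.75]]'; python3 - <<'E'
from h import *
for n in('scene','top'):
  P=pose(n);im,d=get_image(n);save('f'+n,im);C=cloud(n,d,P);C0=cloud(n,np.load('pics/'+n+'.npz')['d'],P)
  for k,x,y,r,z0,z1 in(('amber',.566,.073,.04,.128,.155),('square',.539,-.059,.04,.122,.15),('flask',.505,.0165,.025,.128,.155),('drop',.638,.093,.02,.05,.085),('petri',.457,-.0785,.04,.012,.03),('jar',.55,.338,.035,.1,.13)):
    o=[]
    for c in(C0,C):
      m=(abs(c[...,0]-x)<r)&(abs(c[...,1]-y)<r)&(c[...,2]>z0)&(c[...,2]<z1);o.append(c[m].mean(0) if m.any() else None)
    print(n,k,*[None if a is None else a.round(4) for a in o])
T=np.hstack([cv2.imread('pics/ftop.png')[100:300,90:450],]);cv2.imwrite('pics/ft.png',cv2.resize(T,(792,440)))
E
```

```text
time_s: 57.12
tool_pos: [0.5385, -0.0584, 0.2671]
eef_rot: [-3.141, -0.0, 0.009]
ft_force: [1.2, -0.0, 0.4]
gripper_width: 0.75
time_s: 58.12
tool_pos: [0.4414, -0.3973, 0.3125]
eef_rot: [3.14, 0.007, 0.007]
ft_force: [-0.7, 1.0, 0.2]
gripper_width: 0.752
scene amber [0.5742 0.0693 0.1387] [0.5744 0.0703 0.1386]
scene square [ 0.5472 -0.062   0.132 ] [ 0.5484 -0.0618  0.132 ]
scene flask [0.5112 0.0129 0.1374] [0.511  0.0128 0.1378]
scene drop [0.6432 0.0914 0.0577] [0.6431 0.0915 0.0583]
scene petri [ 0.4603 -0.1022  0.0177] [ 0.4606 -0.1019  0.018 ]
scene jar None [0.5578 0.3318 0.1095]
top amber [0.5646 0.0729 0.1422] [0.5646 0.0735 0.1424]
top square [ 0.538  -0.059   0.1359] [ 0.5389 -0.0586  0.1357]
top flask [0.5042 0.0165 0.1442] [0.5043 0.0165 0.1433]
top drop [0.6372 0.0939 0.0606] [0.6369 0.0938 0.0612]
top petri [ 0.4594 -0.079   0.0202] [ 0.4593 -0.0789  0.0202]
top jar None [0.5495 0.3356 0.1127]
```

View pics/ft.png

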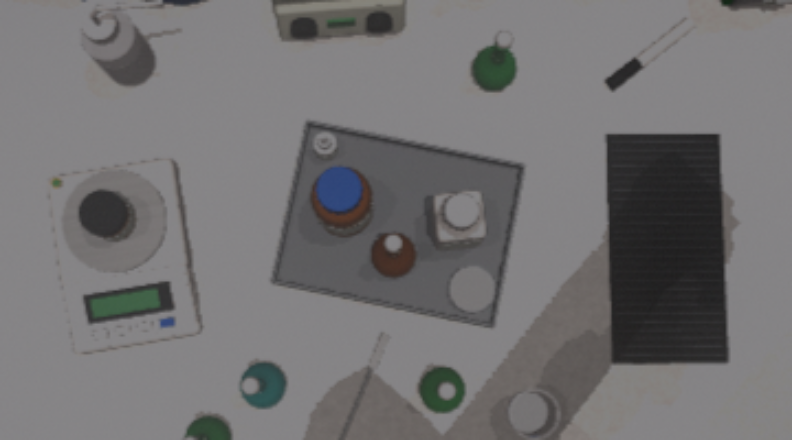

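View pics/fscene.png

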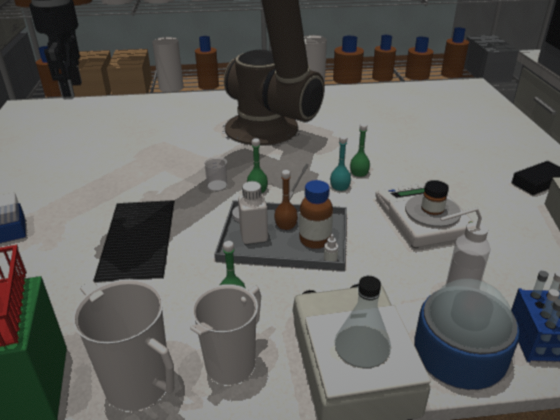

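Both views show the jar on the pan, all three back in their places and upright (within about 1 mm), and the dropper bottle and dish unmoved.

```bash
python3 -c "
from rig import *
print(sign_off())"
```

```text
the job is handed in; nothing more can be done
None
```

I finished the job in the order asked and handed it in at about 58 s on the robot's clock. I cleared the square bottle, flask and amber bottle onto the mat, stood the jar on the balance pan, then put all three back in the tray.

The last checks found no problems:
- **Jar:** it stands upright within about 1 mm of the pan centre, measured at (0.5503, 0.3374) against (0.5502, 0.338).
- **Amber bottle, square bottle and flask:** before-and-after depth readings from the top and scene cameras put all three within about 1 mm of their starting places. All are upright.
- **Dropper bottle and dish:** they had not moved, to within 0.5 mm.
- **Robot:** the gripper was clear of everything at hand-in. The wrist force readings stayed within about 4 N.

No check failed. I did not measure the square bottle's rotation again. It was carried at a constant tool angle and looks the same in the final picture. The flask grip read about 17 mm on a 15 mm neck, but the flask held firm and hung upright on the first lift.

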